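# Press the lid onto a balm pot

## Task

Close the open balm pot in the lid press: while the safety catch still locks the lever up, set the loose white lid squarely on the pot so that it sits down on the rim, level, without dropping it. Then flip the safety catch off by pressing its red tab right down, and pull the lever fully down to its stop so that the foot bears on the lid. Finish while still holding the lever down, because it springs up when let go and the seal needs the pressure; leave the pot in its nest and the other things on the table where they are.

Things in the scene. Friction and masses are not known exactly. Their poses are not given: they have to be found in the camera images.
- lid: loose plain white round lid lying skirt down on the table: 58 mm outside diameter, 18 mm tall, top 3 mm thick, skirt 15 mm deep inside and 2.5 mm thick (53 mm inside diameter), about 25 g. Origin at the centre of its lower edge, z up. Seated on the pot, this origin is 41 mm above the pot's origin and the lid's top is 71 mm above the table
- pot: open white pot standing loose in the nest: body 57 mm across, 40 tall, then a neck 49 mm in diameter, 16 tall, with a small lead-in at the rim; the lid's skirt goes over the neck with 2 mm play all round. A silver foil disc lies 5 mm below the rim. About 120 g. Origin at the centre of its underside, z up, 12 mm above the table
- rim (a point): centre of the pot's mouth at the level of the rim, 56 mm above the pot's origin, 68 mm above the table
- press: blue hand-lever lid press, screwed down. Origin on the table under the centre of the nest (dark steel ring, 72 mm outside, 60 inside, 10 high, on the base plate). Base plate 12 mm thick, x = -55 to 195, y = -55 to 55 mm. Cheeks: x = 98 to 172, y = -26 to 26, 140 mm high; the catch's lugs stand to 158 mm at y = -26 to -42. The lever is pulled down towards the press's -x, over the pot
- pivot (a point): the lever's hinge axis, at x = 130, y = 0, z = 90 mm in the press frame, along the press's y. The grip point is 230 mm along the lever from here and 14 mm off that line (behind it when raised, above it when down)
- swing (a joint): lever angle in rad: 0 = raised (it leans 7 degrees back from upright), 1.70 = at its stop, level over the pot. A spring always pushes it back up: fully down with the foot on a lid it takes about 15 N at the grip. The catch blocks it (about 0.03 rad play) until it is off. The steel lever is 26 mm wide and 22 mm thick
- grip (a point): middle of the lever's black rubber grip, where to take it: a round bar 22 mm thick along the lever, from 50 mm inside this point to 35 mm beyond. Press frame: x = 174, z = 316 mm raised; x = -100, z = 104 mm fully down. Pinched from above with fingers on the press's +y and -y sides, it turns between them as the lever swings
- lever: the steel lever with its black rubber grip; origin on the hinge axis, its own -x pointing along the lever to the grip, its z up when it is level
- foot: black domed pressing foot, 36 mm wide, sprung on the underside of the lever 130 mm from the pivot; origin at the lowest point of the dome. It meets a seated lid about 0.12 rad before the lever's stop and is pushed back 16 mm (about 15 N) at the stop
- catch (a joint): safety catch angle in rad: 0 (up to 0.12 at the start) = on, its steel hook lies across the front of the raised lever; 1.25 = off at its stop, red tab pressed right down and hook lifted clear. It stays where it is left; the tab needs about 2 N. From about 0.95 it counts as off
- tab (a point): middle of the catch's red thumb tab (28 mm along the press's x, 40 long, 6 thick), sticking out on the press's -y side. The catch turns about an axis along the press's x through x = 134, y = -34, z = 150 mm; this point is 42 mm from it, 0.5 rad above level with the catch at 0 (press frame x = 134, y = -71, z = 170 mm), at the stop 0.75 rad below level (y = -65, z = 121 mm)
- sealed_pot: an already closed white pot with a dark green lid and band, 58 mm across and 59 mm tall, standing upright; origin at the centre of its underside. Not for this job
- ink_red: small red ink bottle with a black nozzle, 33 mm across, 90 mm tall; origin under its centre
- ink_teal: small teal ink bottle with a black nozzle, 33 mm across, 90 mm tall; origin under its centre
- ink_violet: small violet ink bottle with a black nozzle, 33 mm across, 90 mm tall; origin under its centre
- tattoo_pen: blue tattoo machine pen lying on the yellow practice skin, 140 mm long along its x, 30 mm thick; origin under its middle
- marker: slim teal and purple marker lying on the table, 135 mm long along its x, 13 mm thick; origin under its middle
- soap: green soap bottle, 60 mm across, 150 mm tall; origin under its centre
Not all that is in view belongs to the job. What is meant by the lid is not black or yellow, and is the larger of those in its own colour.

How it is judged:
By the outcome, as a careful person would: the job done as asked, in the order asked, and still so for the second after the job is handed in, while the arm keeps its last pose, push and grip.
It also fails if it takes over 72 s, if anything falls off the work surface, if the arm or the gripper's body presses on something with over 40 N, if the wrist force passes 120 N, or if a joint passes its speed limit or range.

## Robot

A 6-joint arm with a two-finger parallel gripper is mounted at the origin on the work surface. World frame = base frame: x ahead of the robot, y to its left, z up, the work surface at z = 0. Lengths are in m, angles in rad, forces in N, time in s.
With the tool pointing down it reaches from about 0.25 to 0.775 m from the base axis. Payload 4 kg.
Tool frame: the origin (TCP) lies on the centre line of the jaws, within the pads' length; the fingertips stand 25 mm ahead of it and the grasp point (between the pads) lies 6 mm ahead of it; z points along the fingers, y is the line along which they close (so a half turn about z gives the same grasp; the last joint's range is limited). The gripper opens to 94 mm and grips with 3 to 60 N. Pads are 16 mm wide; open, the fingers measure 119 mm over their backs; the gripper's body (75 mm by 177 mm) begins 78 mm behind the grasp point.
Start: joints at [1.08, 0.087, 1.371, -0, 1.684, -0.103], TCP at [0.208, 0.509, 0.231] pointing down, gripper open.
Joint ranges: [-3.1, 3.1], [-0.76, 2.03], [0.27, 2.55], [-1.08, 4.22], [0.17, 2.65], [-2.57, 2.57]. Speed limits (rad/s): [2.79, 2.79, 3.14, 3.14, 3.14, 3.14].

## Interface

Orientations are given as [roll, pitch, yaw] about the fixed x, y, z axes, in that order (R = Rz(yaw) Ry(pitch) Rx(roll)).
In Python, from bench import sensors, optics, ticket gives the robot as it stands.
- The arm moves only by the tool send_rows, never from a script. Its argument "rows" is a list of rows, each a list of 6 numbers: the shift along the world's x, y, z in mm, then the turn, a rotation vector about the world's x, y, z in rad. In form: [[x, y, z, wx, wy, wz], ...]. A call has 1 to 8 rows; each row shifts and turns the commanded pose from where the row before left it; what a row does not reach is not made up. A row lasts 1/12 s, in which the tool goes at most 41.7 mm and 7.16 degrees, less where a joint would pass 70% of its speed; a pose out of reach is approached as far as the arm can. A call is refused whole if a number of a shift passes 41.7 or a number of a turn 0.125, either way. A call with a gripper value outside its range is refused whole. "grip" is the finger opening in mm, from 0 to 94, set as the call begins (left out, the last holds). The fingers move at their own pace and stop on an object; the grip force is fixed at half the most. Time passes only in rows, so rows that do not move let the fingers close. It gives the time, the measured TCP pose, the force, the opening and the grip force at its end, in the units of the state.
- sensors.get_obs(): the state, without advancing time (a new reading comes with each control period).
- optics.snapshot(name): name is "scene" or "top" or "wrist"; returns the picture (400x640x3 uint8, red, green, blue); there is no depth.
- optics.camera_model(name): a dict with "vertical_fov" (degrees; the focal length in pixels is half the picture's height over the tangent of half this angle, whatever the lens; pixels are square), "cx", "cy" (the principal point, pixels), "R" (3x3) and "t" (3): a world point X has camera coordinates R X + t. Camera axes: x right, y down, z forward; pixel columns grow to the right and rows downward; lengths in m; the calibration is good to about 2 mm. A picture is of the moment at which its call begins: read the wrist's pose just before it. camera_model takes no time and is no camera call; for the wrist camera it gives the pose at the moment of the call.
- ticket.close_job(): hands the job in; it is judged then, once.
The state is a dict: "time": time; "joint_positions": joint angles; "qvel": joint speeds; "joint_torque": joint torques, N m; "tool_pos": TCP position; "ee_rot": TCP orientation; "wrist_force": force on the tool from outside, world axes, zero at the start; "wrist_torque": the same for the moment, N m; "width": finger opening in m; "finger_force": force on a finger pad.
Only numpy, scipy, OpenCV 4.12 (cv2) and the standard library are available. Lean on these libraries where they do the work, as an engineer would, in place of code of your own. Each camera call takes 0.05 s, during which the arm holds its last target. There are 200 camera calls.

## Working session

There is one attempt and no reset: what is moved stays moved. The work goes in short steps, Python scripts to look and compute and a tool call to move; the robot and the scene stay as the last step left them, time stands still between calls to the robot, and variables do not carry over. Pictures are saved under pics/ and viewed, at most 10 in all, crops included, and the job is handed in when it is done.

Besides the shell and the picture viewer there is one more tool, called after ">>>" as name(argument=value, ...) on one line, values as JSON. send_rows: Moves the arm, as the interface text tells. Its arguments: {"type":"object","properties":{"rows":{"type":"array"},"grip":{"type":"number"}},"required":["rows"]}

```bash
mkdir -p pics; cat > h.py <<'E'
import numpy as np, cv2
from bench import sensors, optics, ticket
def snap(n,f):
    m=optics.camera_model(n); im=optics.snapshot(n); cv2.imwrite('pics/'+f+'.png',im[:,:,::-1]); np.savez('pics/'+f+'.npz',im=im,**{k:np.array(v) for k,v in m.items()}); return im,m
def load(f):
    d=np.load('pics/'+f+'.npz'); return d['im'],d
def foc(m): return 200/np.tan(np.radians(float(m['vertical_fov']))/2)
def ray(m,u,v):
    R=np.array(m['R']);t=np.array(m['t']); f=foc(m)
    d=R.T@np.array([(u-float(m['cx']))/f,(v-float(m['cy']))/f,1]); return -R.T@t,d/np.linalg.norm(d)
def plane(m,u,v,z):
    o,d=ray(m,u,v); return o+d*(z-o[2])/d[2]
def tri(*mv):
    A=0;b=0;L=[]
    for m,u,v in mv:
        o,d=ray(m,u,v);P=np.eye(3)-np.outer(d,d);A=A+P;b=b+P@o;L.append((o,d))
    x=np.linalg.solve(A,b); return x,[np.linalg.norm((np.eye(3)-np.outer(d,d))@(x-o)) for o,d in L]
def proj(m,X):
    c=np.array(m['R'])@np.array(X)+np.array(m['t']); f=foc(m); return c[0]/c[2]*f+float(m['cx']),c[1]/c[2]*f+float(m['cy'])
E
python3 - <<'E'
from h import *
o=sensors.get_obs();print(o['time'],o['tool_pos'],o['ee_rot'],o['width'])
a=[snap(n,n+'0') for n in('scene','top','wrist')]
for n,(i,m) in zip('stw',a): print(n,m)
s=cv2.resize(np.vstack([a[0][0],a[1][0]]),(480,600)); 
E
```

```text
0.0 [0.207766   0.50870129 0.22931376] [-3.13936654e+00 -1.98175252e-04  2.75375432e+00] 0.09395946628254932
s {'vertical_fov': 49.22949250504908, 'cx': 325.7021175223817, 'cy': 196.46101871364755, 'R': array([[-0.52897722,  0.84861143, -0.00646065],
       [ 0.60049723,  0.36891551, -0.70943952],
       [-0.59965505, -0.37915695, -0.70473671]]), 't': array([ 0.37649843, -0.17152576,  1.75041041])}
t {'vertical_fov': 56.93461269828043, 'cx': 317.55318044797707, 'cy': 201.7609362290355, 'R': array([[ 6.51448216e-04, -9.99997512e-01, -2.13325998e-03],
       [-9.75646493e-01, -1.67655588e-04, -2.19348790e-01],
       [ 2.19347887e-01,  2.22420200e-03, -9.75644176e-01]]), 't': array([-0.11071172,  0.60062229,  1.24379919])}
w {'vertical_fov': 63.47440648942183, 'cx': 320.5536912681276, 'cy': 200.64857821302104, 'R': array([[ 0.37809106,  0.92576507, -0.00248581],
       [ 0.90067274, -0.36721951,  0.2322465 ],
       [ 0.21409286, -0.09004923, -0.97265378]]), 't': array([-0.54924047, -0.02371351,  0.39007373])}
```

View pics/top0.png

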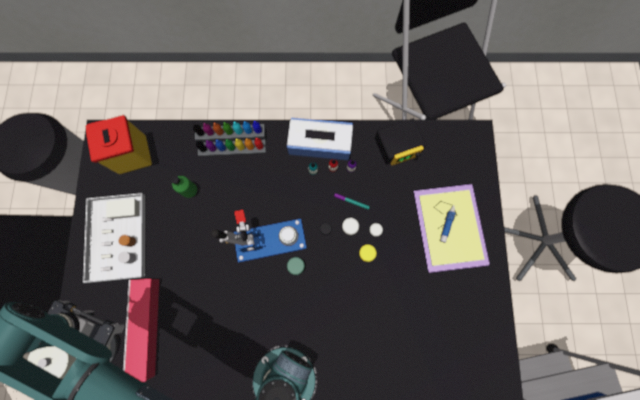

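View pics/scene0.png

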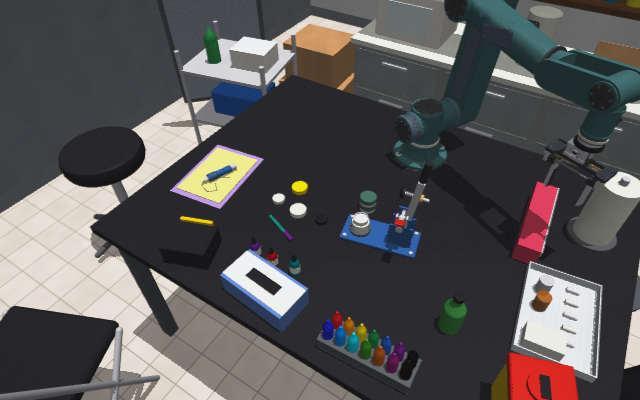

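Top view: the larger white lid is at (350,226), with a smaller white decoy at (376,229). The pot is at (288,235) in the blue press, the red tab at (240,216), and press +x runs roughly along world +y. Next I'll get coarse positions from masks.

```bash
python3 - <<'E'
from h import *
T,t=load('top0');S,s=load('scene0')
def cents(im,mask,roi,mina=15):
    u0,v0,u1,v1=roi;M=np.zeros_like(mask);M[v0:v1,u0:u1]=mask[v0:v1,u0:u1]
    n,l,st,c=cv2.connectedComponentsWithStats(M)
    return [(c[i].round(2),st[i]) for i in range(1,n) if st[i][4]>=mina]
def wh(im): h=cv2.cvtColor(im,cv2.COLOR_RGB2HSV); return ((h[...,1]<60)&(h[...,2]>140)).astype(np.uint8)
def hue(im,a,b): h=cv2.cvtColor(im,cv2.COLOR_RGB2HSV); return ((h[...,0]>=a)&(h[...,0]<=b)&(h[...,1]>120)&(h[...,2]>60)).astype(np.uint8)
print('top white',cents(T,wh(T),(260,200,400,260)))
print('scene white',cents(S,wh(S),(260,180,380,245)))
tw=[c for c,_ in cents(T,wh(T),(330,200,400,260))];sw=[c for c,_ in cents(S,wh(S),(265,185,315,225))]
for a in tw:
    print(a,plane(t,*a,.018))
    for b in sw: print('   ',b,tri((t,*a),(s,*b)),plane(s,*b,.016))
print('pot',plane(t,288.5,235,.065))
b=hue(T,100,120); B=np.zeros_like(b);B[212:266,228:310]=b[212:266,228:310]
p=np.argwhere(B)[:,::-1].astype(np.float32);r=cv2.minAreaRect(p);print(r)
for q in cv2.boxPoints(r): print(q,plane(t,*q,.012))
print('red',[ (c,plane(t,*c,.16)) for c,_ in cents(T,hue(T,0,8)|hue(T,172,180),(225,200,260,235),5)])
v=np.hstack([cv2.resize(T[200:280,220:300],(400,400),interpolation=3),cv2.resize(S[170:260,330:430],(400,360),interpolation=3)[:360].copy() if 0 else cv2.resize(S[170:260,335:425],(400,400),interpolation=3)])
cv2.imwrite('pics/crop1.png',v[:,:,::-1])
E
```

```text
top white [(array([350.19, 225.73]), array([342, 218,  17,  17, 216], dtype=int32)), (array([375.71, 229.2 ]), array([370, 223,  13,  13, 132], dtype=int32)), (array([287.08, 234.43]), array([279, 226,  17,  18, 239], dtype=int32))]
scene white [(array([278.01, 197.22]), array([272, 193,  13,   9,  89], dtype=int32)), (array([297.63, 208.61]), array([290, 203,  17,  12, 161], dtype=int32)), (array([360.21, 218.85]), array([351, 212,  19,  16, 183], dtype=int32))]
[350.19 225.73] [ 0.52233741 -0.22900194  0.018     ]
    [278.01 197.22] (array([ 0.5348307 , -0.25621612,  0.06865645]), [np.float64(0.037214203475182686), np.float64(0.03721420347518252)]) [ 0.50957096 -0.32639333  0.016     ]
    [297.63 208.61] (array([ 0.52262429, -0.23016325,  0.02137199]), [np.float64(0.0016502930916737007), np.float64(0.0016502930916736495)]) [ 0.51914309 -0.23488337  0.016     ]
[375.71 229.2 ] [ 0.5096574  -0.32127088  0.018     ]
    [278.01 197.22] (array([ 0.51062549, -0.32298022,  0.01819649]), [np.float64(0.0019630684509136737), np.float64(0.0019630684509135865)]) [ 0.50957096 -0.32639333  0.016     ]
    [297.63 208.61] (array([ 0.4993627 , -0.29422595, -0.02290723]), [np.float64(0.03647414642622016), np.float64(0.036474146426220204)]) [ 0.51914309 -0.23488337  0.016     ]
pot [ 0.48221111 -0.0092331   0.065     ]
((268.9615173339844, 239.80767822265625), (31.77081298828125, 70.9940414428711), 78.69007110595703)
[231.03844 231.19229] [0.50305652 0.20456447 0.012     ]
[300.65384 217.26923] [ 0.55459196 -0.04835868  0.012     ]
[306.88458 248.42307] [ 0.44066061 -0.07202296  0.012     ]
[237.2692  262.34613] [0.39095869 0.17644165 0.012     ]
red [(array([239.45, 215.69]), array([0.53298075, 0.14443077, 0.16      ]))]
```

View pics/crop1.png

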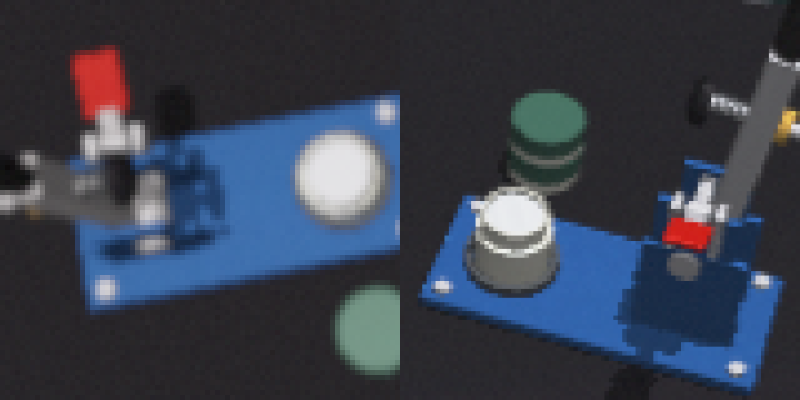

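The right crop shows the raised lever with its foot, the red tab in front, and the pot in its nest. Coarse estimates:
- **Lid:** (0.522, -0.229), height about 20 mm.
- **Pot:** (0.482, -0.009).
- **Press:** yaw about 101.5°.

I'll move to the lid around the near side of the press, turning to yaw -0.8 so the wrist camera faces away from the lever.

>>> send_rows(rows=[[11.5,-40,0,0,0,-0.12],[11.5,-40,0,0,0,-0.12],[11.5,-40,0,0,0,-0.12],[11.5,-40,0,0,0,-0.12],[11.5,-40,0,0,0,-0.12],[11.5,-40,0,0,0,-0.12],[11.5,-40,0,0,0,-0.12],[11.5,-40,0,0,0,-0.12]])

```text
time: 0.82
tool_pos: [0.2997, 0.1874, 0.2303]
ee_rot: [3.141, 0.0, 1.789]
wrist_force: [0.9, -0.6, -0.3]
width: 0.0941
finger_force: 0.0
```

>>> send_rows(rows=[[0,-40,0,0,0,-0.12],[0,-40,0,0,0,-0.12],[0,-40,0,0,0,-0.12],[0,-40,0,0,0,-0.12],[0,-40,0,0,0,-0.12],[0,-40,0,0,0,-0.12],[0,-40,0,0,0,-0.12],[0,-40,0,0,0,-0.12]])

```text
time: 1.48
tool_pos: [0.2992, -0.1327, 0.2306]
ee_rot: [3.14, -0.0, 0.827]
wrist_force: [1.4, 0.1, 0.7]
width: 0.0939
finger_force: 0.0
```

>>> send_rows(rows=[[27.5,-12.5,0,0,0,-0.12],[27.5,-12.5,0,0,0,-0.12],[27.5,-12.5,0,0,0,-0.12],[27.5,-12.5,0,0,0,-0.12],[27.5,-12.5,0,0,0,-0.12],[27.5,-12.5,0,0,0,-0.12],[27.5,-12.5,0,0,0,-0.12],[27.5,-12.5,0,0,0,-0.12]])

```text
time: 2.15
tool_pos: [0.5211, -0.2313, 0.2297]
ee_rot: [-3.141, 0.001, -0.132]
wrist_force: [0.2, -0.1, 0.8]
width: 0.0937
finger_force: 0.0
```

>>> send_rows(rows=[[0,0,0,0,0,-0.112],[0,0,0,0,0,-0.112],[0,0,0,0,0,-0.112],[0,0,0,0,0,-0.112],[0,0,0,0,0,-0.112],[0,0,0,0,0,-0.112],[0,0,0,0,0,0],[0,0,0,0,0,0]])

```text
time: 2.82
tool_pos: [0.5199, -0.2307, 0.2301]
ee_rot: [3.141, 0.001, -0.795]
wrist_force: [0.4, 0.6, -0.4]
width: 0.0935
finger_force: 0.0
```

```bash
python3 - <<'E'
from h import *
o=sensors.get_obs();print(o['time'],o['tool_pos'],o['ee_rot'],o['joint_positions'],o['wrist_force'])
snap('wrist','w1')
E
```

```text
2.8167 [ 0.51985125 -0.23073174  0.23010108] [ 3.14131043e+00  7.85843965e-04 -7.95376405e-01] [-5.17369526e-01  1.29766114e-01  1.32485809e+00 -5.60996685e-05
  1.68780157e+00  1.84879657e+00] [ 0.43035141  0.59345777 -0.44905249]
```

View pics/w1.png

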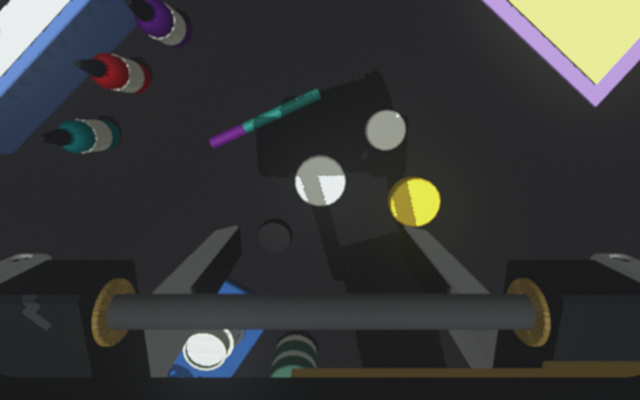

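The wrist view shows the lid (half in shadow) at about (320,181) with r about 25 px. The yellow lid at (415,203) and the black one at (274,237) are clear of the fingers. I'll take a second view from lower down and to the side.

>>> send_rows(rows=[[15,15,-25,0,0,0],[15,15,-25,0,0,0],[15,15,-25,0,0,0],[0,0,0,0,0,0],[0,0,0,0,0,0]])

```text
time: 3.28
tool_pos: [0.5641, -0.1848, 0.1533]
ee_rot: [3.139, 0.004, -0.795]
wrist_force: [0.1, -0.2, 0.9]
width: 0.0939
finger_force: 0.0
```

```bash
cat >> h.py <<'E'
def blob(im,near,lo=90,smax=70,mina=150):
    h=cv2.cvtColor(im,cv2.COLOR_RGB2HSV); M=((h[...,1]<smax)&(h[...,2]>lo)).astype(np.uint8)
    M=cv2.morphologyEx(M,cv2.MORPH_CLOSE,np.ones((3,3)))
    cs,_=cv2.findContours(M,cv2.RETR_EXTERNAL,cv2.CHAIN_APPROX_NONE)
    cs=[c for c in cs if cv2.contourArea(c)>mina]
    c=min(cs,key=lambda c:np.hypot(*(c[:,0].mean(0)-near))); return cv2.fitEllipse(cv2.convexHull(c)),cv2.contourArea(c)
E
python3 - <<'E'
from h import *
o=sensors.get_obs();print(o['time'],o['tool_pos'],o['ee_rot'])
i2,m2=snap('wrist','w2');i1,m1=load('w1')
e1=blob(i1,(320,181));g=proj(m2,[.5226,-.23,.018]);e2=blob(i2,g);print(e1,g,e2)
p=[tri((m1,*e1[0][0]),(m2,*e2[0][0]))];print(p)
for m,e in((m1,e1),(m2,e2)): print(plane(m,*e[0][0],.016),'diam',np.array(e[0][1])*np.linalg.norm(np.array(m['R'])@p[0][0]+np.array(m['t']))/foc(m))
E
```

```text
3.2833 [ 0.56414685 -0.1848162   0.15330081] [ 3.13927599  0.00431376 -0.7949963 ]
(((319.9676818847656, 180.96461486816406), (50.413963317871094, 51.059322357177734), 90.95306396484375), 1950.5) (np.float64(387.03951060238734), np.float64(193.75339561167473)) (((360.39697265625, 170.45806884765625), (428.6379699707031, 756.8722534179688), 81.86646270751953), 185694.0)
[(array([ 0.51242666, -0.21812653, -0.14584814]), [np.float64(0.01304630898900218), np.float64(0.01304630898900221)])]
[ 0.52132244 -0.23151078  0.016     ] diam [0.08359297 0.08466306]
[ 0.55514587 -0.2277668   0.016     ] diam [0.61498668 1.08591955]
```

```bash
python3 - <<'E'
from h import *
i2,m2=load('w2');i1,m1=load('w1')
print(np.median(i2[...,1]),i2[190:198,380:395,1].mean())
e1=blob(i1,(320,181))
for lo in(110,130,150):
    e2=blob(i2,(387,194),lo);p=tri((m1,*e1[0][0]),(m2,*e2[0][0]));print(lo,e2,p)
    for m,e in((m1,e1),(m2,e2)): print(plane(m,*e[0][0],.017),'diam',np.array(e[0][1])*np.linalg.norm(np.array(m['R'])@p[0]+np.array(m['t']))/foc(m))
cv2.imwrite('pics/w2c.png',i2[100:300,200:600,::-1])
E
```

```text
90.0 247.0
110 (((455.0211181640625, 191.8544921875), (212.03379821777344, 229.68775939941406), 92.67105865478516), 26780.5) (array([ 0.54089113, -0.25205032,  0.1573315 ]), [np.float64(0.0032604917677412732), np.float64(0.003260491767741138)])
[ 0.52144602 -0.23163801  0.017     ] diam [0.03582763 0.03628627]
[ 0.47896367 -0.27494352  0.017     ] diam [0.1093881  0.11849577]
130 (((387.6809997558594, 192.28140258789062), (65.57862091064453, 65.9344253540039), 85.9892349243164), 3316.0) (array([ 0.52084822, -0.23109197,  0.01088208]), [np.float64(0.0002769380153912135), np.float64(0.0002769380153912856)])
[ 0.52144602 -0.23163801  0.017     ] diam [0.05909532 0.05985181]
[ 0.5228886  -0.23134459  0.017     ] diam [0.06284003 0.06318098]
150 (((387.72265625, 192.3654327392578), (64.77962493896484, 65.56909942626953), 77.31570434570312), 3255.0) (array([ 0.52085865, -0.23109426,  0.01113086]), [np.float64(0.0002417715785873737), np.float64(0.00024177157858732733)])
[ 0.52144602 -0.23163801  0.017     ] diam [0.05905688 0.05981288]
[ 0.52280317 -0.23131775  0.017     ] diam [0.06202614 0.06278206]
```

View pics/w2c.png

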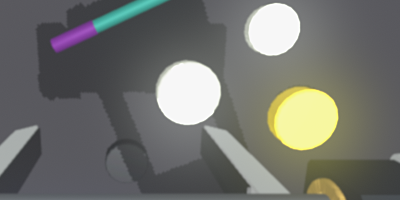

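The second view confirms it: lid centre (0.5215, -0.2314), top roughly 15–20 mm, diameter about 60 mm. Now I'll grasp it.

>>> send_rows(rows=[[-14,-15.5,0,0,0,0],[-14,-15.5,0,0,0,0],[-14.6,-15.6,0,0,0,0],[0,0,-30,0,0,0],[0,0,-30,0,0,0],[0,0,0,0,0,0]])

```text
time: 3.83
tool_pos: [0.519, -0.2325, 0.0918]
ee_rot: [3.139, 0.007, -0.8]
wrist_force: [-0.4, 0.7, -0.8]
width: 0.0941
finger_force: 0.0
```

>>> send_rows(rows=[[0,0,-20,0,0,0],[0,0,-20,0,0,0],[0,0,-15,0,0,0],[0,0,-8,0,0,0],[0,0,0,0,0,0],[0,0,0,0,0,0]])

```text
time: 4.33
tool_pos: [0.5232, -0.2332, 0.0343]
ee_rot: [-3.141, -0.002, -0.798]
wrist_force: [-0.1, -0.7, 0.6]
width: 0.0938
finger_force: 0.0
```

>>> send_rows(rows=[[0,0,0,0,0,0],[0,0,0,0,0,0],[0,0,0,0,0,0],[0,0,0,0,0,0],[0,0,0,0,0,0],[0,0,0,0,0,0],[0,0,0,0,0,0],[0,0,0,0,0,0]], grip=54)

```text
time: 5.0
tool_pos: [0.5225, -0.2325, 0.0327]
ee_rot: [-3.142, -0.0, -0.798]
wrist_force: [0.9, -0.2, 1.3]
width: 0.0578
finger_force: 30.0
```

>>> send_rows(rows=[[0,0,10,0,0,0],[0,0,20,0,0,0],[0,0,30,0,0,0],[0,0,35,0,0,0],[0,0,35,0,0,0],[0,0,35,0,0,0],[0,0,33,0,0,0],[0,0,20,0,0,0]])

```text
time: 5.67
tool_pos: [0.5232, -0.2328, 0.256]
ee_rot: [-3.14, -0.007, -0.798]
wrist_force: [-0.0, 0.1, 0.0]
width: 0.0574
finger_force: 30.0
```

>>> send_rows(rows=[[-14,20,0,0,0,0],[-20,27,0,0,0,0],[-22,29,0,0,0,0],[-22,29,0,0,0,0],[-22,29,0,0,0,0],[-22,28,0,0,0,0],[0,0,0,0,0,0],[0,0,0,0,0,0]])

```text
time: 6.33
tool_pos: [0.3998, -0.0695, 0.2516]
ee_rot: [-3.141, -0.003, -0.796]
wrist_force: [0.6, -0.5, -0.4]
width: 0.0574
finger_force: 30.0
```

```bash
python3 - <<'E'
from h import *
o=sensors.get_obs();print(o['time'],o['tool_pos'],o['ee_rot'],o['width'])
snap('wrist','w3')
E
```

```text
6.3333 [ 0.39982239 -0.06954325  0.25161733] [-3.14056638e+00 -2.58807057e-03 -7.96057373e-01] 0.05742648888128006
```

>>> send_rows(rows=[[-10,13,0,0,0,0],[-10,14,0,0,0,0],[-10,13,0,0,0,0],[0,0,0,0,0,0],[0,0,0,0,0,0]])

```text
time: 6.8
tool_pos: [0.3711, -0.0311, 0.2507]
ee_rot: [3.141, -0.001, -0.798]
wrist_force: [0.3, -0.5, -0.1]
width: 0.0575
finger_force: 30.0
```

```bash
python3 - <<'E'
from h import *
o=sensors.get_obs();print(o['time'],o['tool_pos'],o['ee_rot'],o['width'])
i4,m=snap('wrist','w4');i3,_=load('w3')
for X in([.482,-.009,.068],): print(proj(_,X),proj(m,X))
cv2.imwrite('pics/w34.png',cv2.resize(np.vstack([i3,i4]),None,fx=.75,fy=.75,interpolation=3)[:,:,::-1])
E
```

```text
6.8 [ 0.37114879 -0.03111257  0.25073768] [ 3.14147684e+00 -1.00256835e-03 -7.98352492e-01] 0.05750776299034979
(np.float64(224.75164789127444), np.float64(174.71755748830648)) (np.float64(227.1686425807164), np.float64(128.503833477412))
```

View pics/w34.png

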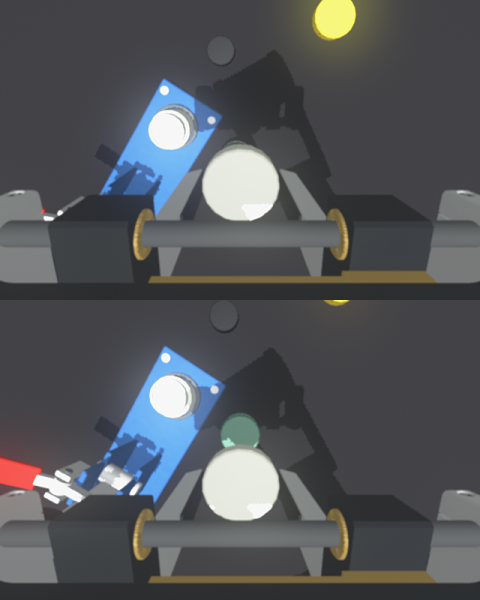

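In both views the pot is at about (229,172) and (232,129) in full-size pixels, and the held lid is level at about (320,245). Plate screws are visible too. I'll triangulate the rim, the screws and the held lid.

```bash
python3 - <<'E'
from h import *
R=[load('w3'),load('w4')]
near=[(228,172),(231,128)]
for lo in(190,215,235,248):
    e=[blob(i,n,lo,70,100) for (i,m),n in zip(R,near)]
    print(lo,[(np.round(x[0][0],1),np.round(x[0][1],1)) for x in e],tri(*[(m,*x[0][0]) for (i,m),x in zip(R,e)])[0])
    print([plane(m,*x[0][0],.068)[:2] for (i,m),x in zip(R,e)])
for n1,n2 in(((219,120),(220,76)),((282,160),(285,119))):
    e=[blob(i,n,170,90,10) for (i,m),n in zip(R,(n1,n2))]
    print('screw',[np.round(x[0][0],1) for x in e],tri(*[(m,*x[0][0]) for (i,m),x in zip(R,e)]),[plane(m,*x[0][0],.014)[:2] for (i,m),x in zip(R,e)])
for (i,m),tp in zip(R,([.3998,-.0695,.2516],[.3711,-.0311,.2507])):
    e=blob(i,(320,245),150,70,2000);print('held',e,proj(m,tp));c=plane(m,*e[0][0],tp[2]-.014)-tp;print(c,'toolx',c[:2]@[.699,-.715],'tooly',c[:2]@[.715,.699])
v=np.hstack([cv2.resize(i[n[1]-50:n[1]+50,n[0]-50:n[0]+50],(400,400),interpolation=2) for (i,m),n in zip(R,near)])
cv2.imwrite('pics/pot.png',v[:,:,::-1])
E
```

```text
190 [(array([226. , 173.2]), array([52.5, 59.5])), (array([228.6, 128.9]), array([54.6, 64.2]))] [ 0.48355603 -0.00668831  0.05344879]
[array([ 0.48213162, -0.01114447]), array([ 0.48071164, -0.00976122])]
215 [(array([225.1, 173.1]), array([52.8, 55.2])), (array([227.4, 128.5]), array([54.7, 57.8]))] [ 0.48433936 -0.00640398  0.05486237]
[array([ 0.48290419, -0.01054818]), array([ 0.48184918, -0.00911023])]
235 [(array([224.9, 173.1]), array([52.6, 54.7])), (array([227.1, 128.5]), array([54.2, 57.3]))] [ 0.4844398  -0.00633433  0.05525784]
[array([ 0.48298856, -0.01040615]), array([ 0.48207372, -0.00892129])]
248 [(array([225., 173.]), array([51.7, 54.1])), (array([227.4, 128.4]), array([53.6, 56.5]))] [ 0.48441324 -0.00645525  0.05467661]
[array([ 0.48300362, -0.01061422]), array([ 0.48183721, -0.0092343 ])]
screw [array([218.8, 120.1]), array([220.7,  76.9])] (array([ 0.53458522, -0.03655098,  0.0152189 ]), [np.float64(7.49938875337207e-05), np.float64(7.499388753378582e-05)]) [array([ 0.53492344, -0.0362525 ]), array([ 0.53488652, -0.03646468])]
screw [array([281.7, 160. ]), array([285.5, 119.2])] (array([ 0.45019325, -0.05366706,  0.01431585]), [np.float64(2.3539676001115463e-05), np.float64(2.3539676001134582e-05)]) [array([ 0.45021525, -0.05360161]), array([ 0.45020051, -0.05366099])]
held (((320.6087341308594, 246.11744689941406), (98.7552719116211, 102.58350372314453), 97.20976257324219), 7778.0) (np.float64(320.61197397224026), np.float64(257.2472010689007))
[ 0.00040931 -0.00041308 -0.014     ] toolx 0.0005814621369452936 tooly 3.915368608575569e-06
held (((319.162109375, 241.64218139648438), (99.61640167236328, 113.33348846435547), 161.75843811035156), 7976.0) (np.float64(320.6665903864051), np.float64(257.28324034106504))
[ 0.00281979 -0.00172844 -0.014     ] toolx 0.003206866341908864 tooly 0.0008079665949763772
```

View pics/pot.png

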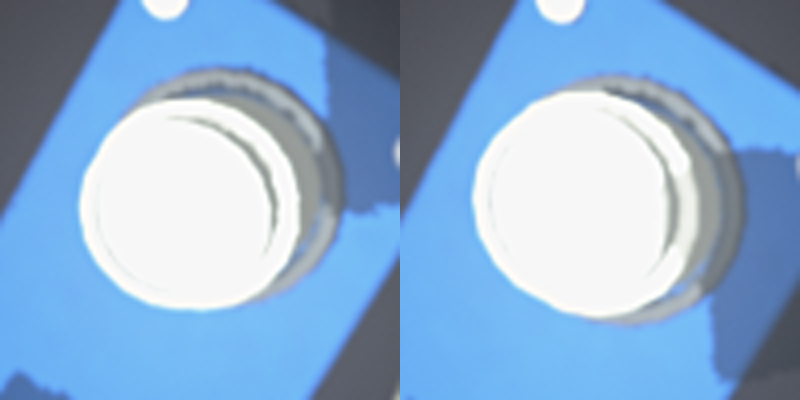

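The bright blob merges the rim with the neck side and shoulder, so its centre is biased (the triangulated height came out at 55 mm instead of 68). I'll shift the camera nearly over the pot so the rim outline is clean.

>>> send_rows(rows=[[15,15,0,0,0,0],[20,20,0,0,0,0],[20,20,0,0,0,0],[5,5,0,0,0,0],[0,0,0,0,0,0],[0,0,0,0,0,0],[0,0,0,0,0,0]])

```text
time: 7.43
tool_pos: [0.4301, 0.0285, 0.2504]
ee_rot: [3.14, 0.0, -0.799]
wrist_force: [-0.1, 0.4, -0.8]
width: 0.0574
finger_force: 30.0
```

```bash
python3 - <<'E'
from h import *
o=sensors.get_obs();print(o['time'],o['tool_pos'],o['ee_rot'],o['width'])
i,m=snap('wrist','w5')
a=proj(m,[.483,-.007,.068]);print(a)
print('r rim',(proj(m,[.483+.0245,-.007,.068])),'r body',proj(m,[.483,-.007,.052]))
u,v=map(int,a)
cv2.imwrite('pics/pot5.png',cv2.resize(i[v-50:v+50,u-50:u+50],(600,600),interpolation=2)[:,:,::-1]);print(u-50,v-50)
E
```

```text
7.4333 [0.43010171 0.0285129  0.25036888] [ 3.14042986e+00  9.65287190e-05 -7.99481191e-01] 0.05744480965340557
(np.float64(307.29737084459725), np.float64(127.49262775295674))
r rim (np.float64(289.6111642517965), np.float64(110.02658848568898)) r body (np.float64(307.86933543593653), np.float64(127.28970551642472))
257 77
```

View pics/pot5.png

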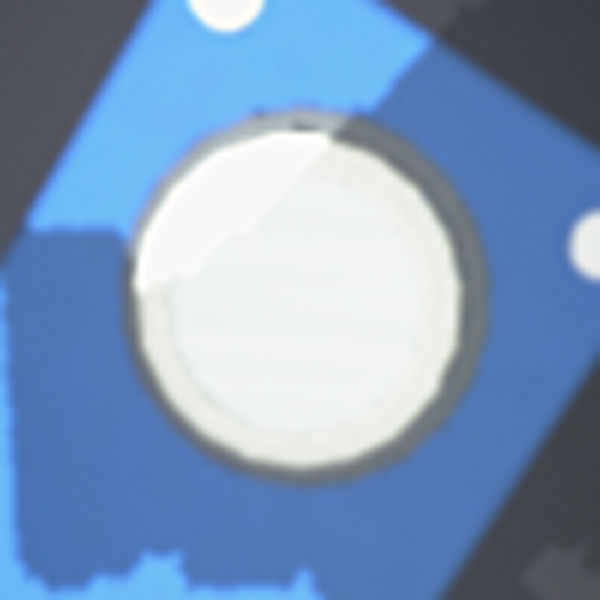

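From almost above, the pot's white disc is centred at about (306.3,126.3) full-size, with the inner foil ring concentric. I'll triangulate the mouth from the three views and compute the shift.

```bash
python3 - <<'E'
from h import *
m3=load('w3')[1];m4=load('w4')[1];i5,m=load('w5')
e=blob(i5,(306,126),165,70,800);print(e)
for z in(.052,.063,.068):print(z,plane(m,306.3,126.3,z),plane(m,*e[0][0],z))
print('tri mouth',tri((m3,224.6,173.5),(m4,225.7,128.3),(m,306.4,126.3)))
s=[blob(i5,n,190,90,10)[0][0] for n in((294,78),(356,117))];q=[plane(m,*x,.014) for x in s];print(s,q,(q[0]+q[1])/2,np.linalg.norm(q[0]-q[1]),np.degrees(np.arctan2(*(q[1]-q[0])[1::-1])))
h=blob(i5,(320,245),150,70,2000);print(h,plane(m,*h[0][0],.2504-.014))
E
```

```text
(((305.67498779296875, 124.94683074951172), (54.229713439941406, 59.68439483642578), 163.9889678955078), 2425.5)
0.052 [ 0.48490321 -0.00657964  0.052     ] [ 0.48634411 -0.00713077  0.052     ]
0.063 [ 0.48465306 -0.00697083  0.063     ] [ 0.48604899 -0.00750476  0.063     ]
0.068 [ 0.48453936 -0.00714864  0.068     ] [ 0.48591485 -0.00767475  0.068     ]
tri mouth (array([ 0.48446089, -0.00680054,  0.05947811]), [np.float64(0.0006671457188385249), np.float64(0.0005929444705232889), np.float64(0.0002300116860360935)])
[(294.0820007324219, 75.04191589355469), (357.1306457519531, 117.48963165283203)] [array([ 0.53485105, -0.03664124,  0.014     ]), array([ 0.45006502, -0.0539533 ,  0.014     ])] [ 0.49245804 -0.04529727  0.014     ] 0.08653541974567969 -168.4596785518115
(((320.50933837890625, 244.75851440429688), (102.36122131347656, 102.70979309082031), 176.48318481445312), 8048.5) [0.43107318 0.02758922 0.2364    ]
```

Pot mouth is at (0.4846, -0.0068), and its position across the plate agrees with the screw midpoint. The press x axis is at 101.5°. The held lid sits about 1.5 mm off the TCP along -tool x, so the TCP target is (0.4856, -0.0079).

>>> send_rows(rows=[[8,-5,0,0,0,0],[12,-8,0,0,0,0],[14,-10,0,0,0,0],[13,-9,0,0,0,0],[8,-5,0,0,0,0],[0,0,-20,0,0,0],[0,0,-30,0,0,0],[0,0,-30,0,0,0]])

```text
time: 8.15
tool_pos: [0.4864, -0.0083, 0.1709]
ee_rot: [-3.14, -0.003, -0.799]
wrist_force: [0.1, 0.0, -0.5]
width: 0.0577
finger_force: 30.0
```

>>> send_rows(rows=[[0,0,-30,0,0,0],[0,0,-20,0,0,0],[0,0,-8,0,0,0],[0,0,0,0,0,0],[0,0,0,0,0,0],[0,0,0,0,0,0]])

```text
time: 8.65
tool_pos: [0.4868, -0.0078, 0.1146]
ee_rot: [-3.139, -0.003, -0.798]
wrist_force: [-0.6, 0.6, 0.1]
width: 0.0571
finger_force: 30.0
```

```bash
python3 - <<'E'
from h import *
T=[];
for k in range(6):
    i,m=snap('top','t%d'%(6+k)) if k==0 else (optics.snapshot('top'),0); o=sensors.get_obs();T.append(np.r_[o['tool_pos'],o['wrist_force'],o['ee_rot']])
print(o['time'],np.mean(T,0).round(4),np.std(T,0).round(4))
i,m=snap('scene','s6');cv2.imwrite('pics/s6c.png',cv2.resize(i[150:270,310:430],(600,600),interpolation=2)[:,:,::-1])
E
```

```text
8.95 [ 4.8640e-01 -7.6000e-03  1.1420e-01 -1.4100e-02 -2.3260e-01 -2.5960e-01
 -3.1398e+00 -2.4000e-03 -7.9820e-01] [3.000e-04 1.000e-04 5.000e-04 5.455e-01 2.638e-01 6.119e-01 6.000e-04
 7.000e-04 1.000e-04]
```

View pics/s6c.png

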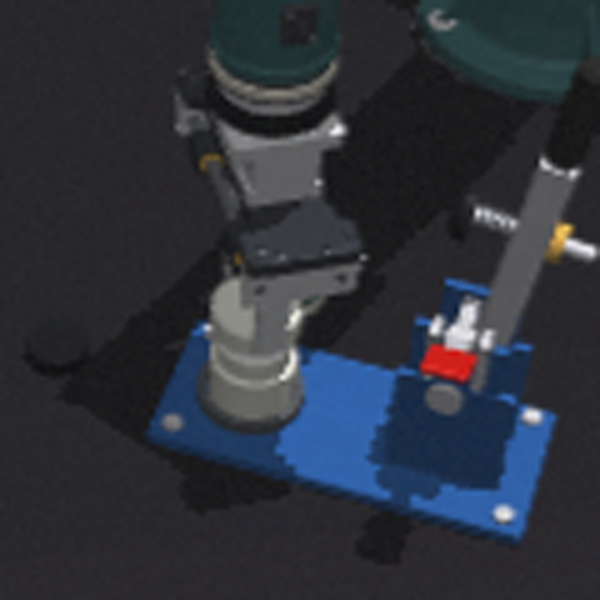

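The lid is held just above the pot mouth, well aligned. Now I'll descend gently, watching the force.

>>> send_rows(rows=[[-0.7,-0.2,-3,0,0,0],[0,0,-3,0,0,0],[0,0,-3,0,0,0],[0,0,-2,0,0,0],[0,0,-2,0,0,0],[0,0,-2,0,0,0],[0,0,0,0,0,0],[0,0,0,0,0,0]])

```text
time: 9.67
tool_pos: [0.4846, -0.0076, 0.0973]
ee_rot: [3.141, 0.0, -0.798]
wrist_force: [-0.1, 0.6, 0.3]
width: 0.0572
finger_force: 30.0
```

>>> send_rows(rows=[[0,0,-2,0,0,0],[0,0,-2,0,0,0],[0,0,-2,0,0,0],[0,0,0,0,0,0],[0,0,0,0,0,0]])

```text
time: 10.08
tool_pos: [0.4846, -0.0076, 0.0913]
ee_rot: [3.141, 0.0, -0.798]
wrist_force: [-0.1, -0.3, -0.5]
width: 0.0573
finger_force: 30.0
```

>>> send_rows(rows=[[0,0,-2,0,0,0],[0,0,-2,0,0,0],[0,0,0,0,0,0],[0,0,0,0,0,0]])

```text
time: 10.42
tool_pos: [0.4846, -0.0076, 0.0873]
ee_rot: [3.141, 0.0, -0.798]
wrist_force: [-0.3, -0.0, -0.5]
width: 0.0575
finger_force: 30.0
```

>>> send_rows(rows=[[0,0,-1,0,0,0],[0,0,0,0,0,0],[0,0,0,0,0,0]])

```text
time: 10.67
tool_pos: [0.4847, -0.0076, 0.0865]
ee_rot: [3.141, 0.0, -0.798]
wrist_force: [-0.1, -0.2, 0.7]
width: 0.0572
finger_force: 30.0
```

>>> send_rows(rows=[[0,0,-1,0,0,0],[0,0,0,0,0,0],[0,0,0,0,0,0]])

```text
time: 10.92
tool_pos: [0.4849, -0.0077, 0.0857]
ee_rot: [-3.141, -0.001, -0.798]
wrist_force: [0.2, 0.7, 0.9]
width: 0.0576
finger_force: 30.0
```

>>> send_rows(rows=[[0,0,-0.7,0,0,0],[0,0,0,0,0,0],[0,0,0,0,0,0]])

```text
time: 11.17
tool_pos: [0.485, -0.0077, 0.0857]
ee_rot: [-3.141, -0.001, -0.798]
wrist_force: [-1.3, -0.8, 5.6]
width: 0.0574
finger_force: 30.0
```

>>> send_rows(rows=[[0,0,-0.7,0,0,0],[0,0,0,0,0,0],[0,0,0,0,0,0]])

```text
time: 11.42
tool_pos: [0.4849, -0.0077, 0.0856]
ee_rot: [-3.141, -0.001, -0.798]
wrist_force: [-3.2, 0.4, 9.0]
width: 0.0575
finger_force: 30.0
```

The lid seated at TCP z 85.7 mm, against an expected 85.5. Releasing with a slight opening, then rising.

>>> send_rows(rows=[[0,0,0.8,0,0,0],[0,0,0,0,0,0],[0,0,0,0,0,0],[0,0,0,0,0,0]], grip=68)

```text
time: 11.75
tool_pos: [0.4844, -0.0076, 0.0843]
ee_rot: [3.141, 0.001, -0.798]
wrist_force: [0.0, 0.6, -0.7]
width: 0.068
finger_force: 0.0
```

>>> send_rows(rows=[[0,0,3,0,0,0],[0,0,8,0,0,0],[0,0,15,0,0,0],[0,0,25,0,0,0],[0,0,35,0,0,0],[0,0,40,0,0,0],[0,0,40,0,0,0],[0,0,0,0,0,0]])

```text
time: 12.42
tool_pos: [0.4882, -0.0081, 0.2614]
ee_rot: [-3.131, -0.014, -0.798]
wrist_force: [0.7, 0.7, 1.5]
width: 0.0681
finger_force: 0.0
```

>>> send_rows(rows=[[-10,10,0,0,0,0],[-12,12,0,0,0,0],[-12,12,0,0,0,0],[-5,5,0,0,0,0],[0,0,0,0,0,0],[0,0,0,0,0,0]])

```text
time: 12.92
tool_pos: [0.4452, 0.0316, 0.2502]
ee_rot: [3.141, 0.0, -0.797]
wrist_force: [0.4, -0.6, 0.4]
width: 0.0685
finger_force: 0.0
```

```bash
python3 - <<'E'
from h import *
o=sensors.get_obs();print(o['time'],o['tool_pos'],o['ee_rot'],o['width'])
i,m=snap('wrist','w7');a=proj(m,[.4846,-.0068,.071]);r=np.hypot(*(np.subtract(proj(m,[.4846+.029,-.0068,.071]),a)));print(a,r)
for lo in(140,170,200):
    e=blob(i,a,lo,70,800);print(lo,e,plane(m,*e[0][0],.071))
T,t=snap('top','t7');S,s=snap('scene','s7')
h=cv2.cvtColor(S,cv2.COLOR_RGB2HSV)
def red(im,roi):
    h=cv2.cvtColor(im,cv2.COLOR_RGB2HSV);M=(((h[...,0]<8)|(h[...,0]>172))&(h[...,1]>130)&(h[...,2]>60)).astype(np.uint8);u0,v0,u1,v1=roi;p=np.argwhere(M[v0:v1,u0:u1])[:,::-1]+[u0,v0];return p.mean(0),len(p),p.min(0),p.max(0)
a,b=red(T,(225,200,260,235)),red(S,(385,205,415,240));print(a,b,tri((t,*a[0]),(s,*b[0])))
c=np.array([.4846,-.0068]);px=np.array([-.2,.98]);py=np.array([-.98,-.2])
P=lambda x,y:c+px*x+py*y
for n,x,y in(('tab',.134,-.071),('tabstop',.134,-.065),('press',.134,-.075),('grip',.174,0),('gripdown',-.1,0)):print(n,P(x,y))
cv2.imwrite('pics/v7.png',np.vstack([i[60:250,120:520],cv2.resize(S[150:270,320:440],(400,400),interpolation=2)])[:,:,::-1])
E
```

```text
12.9167 [0.44522383 0.03162905 0.25024257] [ 3.14076712e+00  3.56522903e-04 -7.97310952e-01] 0.06853533164610968
(np.float64(318.98934876771966), np.float64(134.92081638888976)) 29.41372052928142
140 (((318.9720153808594, 133.6087646484375), (60.26323318481445, 62.21139144897461), 170.52926635742188), 2877.0) [ 0.48551918 -0.00771836  0.071     ]
170 (((318.9780578613281, 133.61337280273438), (60.25718688964844, 62.203739166259766), 170.96084594726562), 2845.5) [ 0.48551163 -0.00771935  0.071     ]
200 (((318.7458801269531, 134.51336669921875), (57.931663513183594, 61.44805908203125), 145.68408203125), 2675.0) [ 0.48505777 -0.0069173   0.071     ]<stdin>:9: RuntimeWarning: Mean of empty slice.
  ret = um.true_divide(
Traceback (most recent call last):
ValueError: zero-size array to reduction operation minimum which has no identity
```

The lid sits concentric on the pot at top height. The arm hides the tab now, so I'll measure the tab and lever grip from the first pictures.

```bash
python3 - <<'E'
from h import *
T,t=load('top0');S,s=load('scene0')
def red(im,roi):
    h=cv2.cvtColor(im,cv2.COLOR_RGB2HSV);M=(((h[...,0]<8)|(h[...,0]>172))&(h[...,1]>130)&(h[...,2]>60)).astype(np.uint8);u0,v0,u1,v1=roi;p=np.argwhere(M[v0:v1,u0:u1])[:,::-1]+[u0,v0];return p.mean(0),len(p),p.min(0),p.max(0)
a,b=red(T,(225,200,260,235)),red(S,(385,205,415,240));x=tri((t,*a[0]),(s,*b[0]));print(a,b,x)
c=np.array([.4846,-.0068]);px=np.array([-.2,.98]);py=np.array([-.98,-.2])
print('tab in press',(x[0][:2]-c)@px,(x[0][:2]-c)@py,x[0][2])
P=lambda x,y:c+px*x+py*y
for n,X,y in(('tab',.134,-.071),('press',.134,-.073),('grip',.174,0),('gripdown',-.1,0)):print(n,P(X,y))
print(proj(t,[*P(.174,0),.316]),proj(s,[*P(.174,0),.316]),T[228:248:4,215:240:4].mean(2).astype(int).tolist())
E
```

```text
(array([239.38636364, 215.58333333]), 132, array([234, 209]), array([245, 223])) (array([399.1147541 , 222.32786885]), 61, array([394, 219]), array([404, 226])) (array([0.53115929, 0.13962968, 0.17558312]), [np.float64(0.0017709667505011557), np.float64(0.0017709667505011045)])
tab in press 0.13418922504457947 -0.07491403889764664 0.17558311752833886
tab [0.52738 0.13872]
press [0.52934 0.13912]
grip [0.4498  0.16372]
gripdown [ 0.5046 -0.1048]
(np.float64(219.56962487725053), np.float64(234.71830315544017)) (np.float64(426.2516611738845), np.float64(172.6589934065232)) [[39, 40, 38, 40, 39, 50, 166], [45, 20, 42, 111, 62, 95, 93], [40, 20, 20, 116, 79, 120, 106], [38, 121, 127, 104, 88, 82, 77], [39, 38, 40, 43, 42, 85, 96]]
```

The tab measures (0.531, 0.140, 0.176), which in the press frame is (134, -75) mm, matching the text. I'll approach with closed fingers at yaw 0.2.

>>> send_rows(rows=[[13,-4,0,0,0,0.125],[13,-4,0,0,0,0.125],[13,-4,0,0,0,0.125],[13,-4,0,0,0,0.125],[13,-4,0,0,0,0.125],[13,-4,0,0,0,0.125],[13,-4,0,0,0,0.125],[13,-4,0,0,0,0.122]], grip=0)

```text
time: 13.73
tool_pos: [0.5507, -0.0015, 0.2503]
ee_rot: [-3.142, 0.001, 0.204]
wrist_force: [-0.8, -0.3, 0.0]
width: 0.0183
finger_force: 0.0
```

>>> send_rows(rows=[[-3,20,0,0,0,0],[-4,27,0,0,0,0],[-4,27,0,0,0,0],[-4,27,0,0,0,0],[-4,26,0,0,0,0],[-1,12,0,0,0,0],[0,0,0,0,0,0],[0,0,0,0,0,0]])

```text
time: 14.4
tool_pos: [0.5301, 0.1379, 0.2506]
ee_rot: [3.14, 0.001, 0.199]
wrist_force: [0.6, -0.1, -0.8]
width: 0.0009
finger_force: 0.0
```

>>> send_rows(rows=[[0,0,-20,0,0,0],[0,0,-20,0,0,0],[0,0,-10,0,0,0],[0,0,-8,0,0,0],[0,0,-8,0,0,0],[0,0,-6,0,0,0],[0,0,0,0,0,0]])

```text
time: 14.98
tool_pos: [0.5296, 0.1378, 0.1781]
ee_rot: [3.141, 0.001, 0.198]
wrist_force: [-0.5, -1.0, -0.5]
width: 0.0002
finger_force: 0.0
```

>>> send_rows(rows=[[0,0,-6,0,0,0],[0,0,-6,0,0,0],[0,0,-4,0,0,0],[0,0,-4,0,0,0],[0,0,0,0,0,0],[0,0,0,0,0,0]])

```text
time: 15.48
tool_pos: [0.5295, 0.1385, 0.1583]
ee_rot: [-3.141, 0.001, 0.199]
wrist_force: [0.1, -0.6, -0.1]
width: 0.0002
finger_force: 0.0
```

>>> send_rows(rows=[[0,0,-3,0,0,0],[0,0,-3,0,0,0],[0,0,0,0,0,0],[0,0,0,0,0,0]])

```text
time: 15.82
tool_pos: [0.5297, 0.1384, 0.1526]
ee_rot: [-3.142, 0.0, 0.199]
wrist_force: [0.9, 0.6, -0.4]
width: 0.0003
finger_force: 0.2
```

>>> send_rows(rows=[[0,0,-2,0,0,0],[0,0,-2,0,0,0],[0,0,0,0,0,0]])

```text
time: 16.07
tool_pos: [0.5305, 0.1385, 0.1498]
ee_rot: [3.141, -0.003, 0.199]
wrist_force: [1.9, 0.1, 3.2]
width: 0.0002
finger_force: 1.6
```

>>> send_rows(rows=[[0,0,-1,0,0,0],[0,0,0,0,0,0],[0,0,0,0,0,0]])

```text
time: 16.32
tool_pos: [0.5307, 0.1385, 0.1495]
ee_rot: [3.141, -0.003, 0.199]
wrist_force: [-0.1, -0.1, 6.5]
width: 0.0005
finger_force: 2.4
```

>>> send_rows(rows=[[0,0,20,0,0,0],[0,0,40,0,0,0],[0,0,40,0,0,0],[0,0,40,0,0,0],[0,0,40,0,0,0],[0,0,40,0,0,0],[0,0,30,0,0,0],[0,0,0,0,0,0]])

```text
time: 16.98
tool_pos: [0.5306, 0.1385, 0.4055]
ee_rot: [3.141, -0.013, 0.199]
wrist_force: [-0.5, 0.2, 1.1]
width: 0.0002
finger_force: 0.0
```

```bash
python3 - <<'E'
from h import *
o=sensors.get_obs();print(o['time'],o['tool_pos'],o['joint_positions'])
S,s=snap('scene','s8');T,t=snap('top','t8')
c=np.array([.4846,-.0068]);px=np.array([-.2,.98]);py=np.array([-.98,-.2])
P=lambda x,y,z:[*(c+px*x+py*y),z]
for n,X in(('tab on',P(.134,-.071,.17)),('off',P(.134,-.065,.121)),('grip',P(.174,0,.316))):print(n,proj(s,X),proj(t,X))
h=cv2.cvtColor(S,cv2.COLOR_RGB2HSV);M=(((h[...,0]<8)|(h[...,0]>172))&(h[...,1]>130)&(h[...,2]>50));p=np.argwhere(M[190:260,370:430])[:,::-1]+[370,190];print(len(p),p.mean(0) if len(p) else 0)
cv2.imwrite('pics/v8.png',np.hstack([cv2.resize(S[120:260,330:470],(400,400),interpolation=2),cv2.resize(T[180:280,200:300],(400,400),interpolation=2)])[:,:,::-1])
E
```

```text
16.9833 [0.53062166 0.13847403 0.40554672] [ 1.51970397e-01  1.09190947e-01  1.00043460e+00 -1.72686656e-04
  2.01924815e+00  1.52393812e+00]
tab on (np.float64(399.79226093594446), np.float64(222.66384711577817)) (np.float64(240.4871465822377), np.float64(216.82911360240143))
off (np.float64(398.40642020030174), np.float64(232.22449223540184)) (np.float64(243.76374390407474), np.float64(221.16606875524732))
grip (np.float64(426.2516611738845), np.float64(172.6589934065232)) (np.float64(219.56962487725053), np.float64(234.71830315544017))
118 [397.97457627 231.55932203]
```

View pics/v8.png

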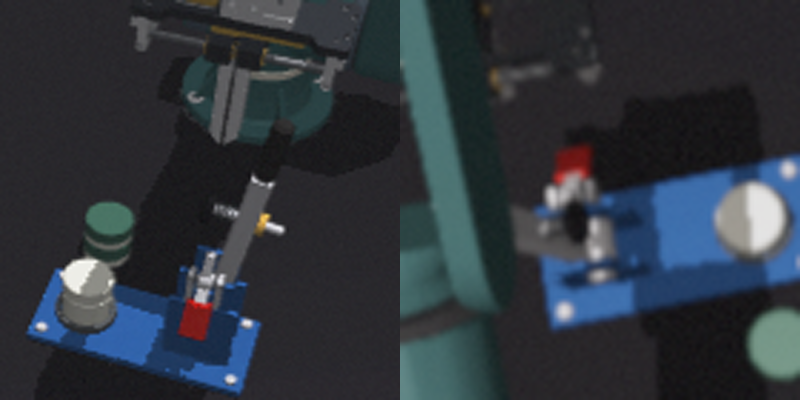

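The last picture shows the catch off: the red tab now hangs down at (398,231.6), against a predicted (398.4,232.2) for "off". The lid sits on the pot. Next I'll take the lever grip from above at yaw 1.77.

>>> send_rows(rows=[[0,0,2,0,0,0.125],[0,0,2,0,0,0.125],[0,0,2,0,0,0.125],[0,0,2,0,0,0.125],[0,0,2,0,0,0.125],[0,0,2,0,0,0.125],[0,0,2,0,0,0.125],[0,0,1,0,0,0.125]], grip=60)

```text
time: 17.75
tool_pos: [0.5294, 0.1383, 0.4097]
ee_rot: [-3.137, 0.003, 1.205]
wrist_force: [0.0, 0.0, -0.2]
width: 0.0503
finger_force: 0.0
```

>>> send_rows(rows=[[-16,5,0,0,0,0.114],[-16,5,0,0,0,0.114],[-16,5,0,0,0,0.114],[-16,5,0,0,0,0.114],[-16.5,5,0,0,0,0.114],[0,0,0,0,0,0],[0,0,0,0,0,0],[0,0,0,0,0,0]])

```text
time: 18.42
tool_pos: [0.4495, 0.1632, 0.4111]
ee_rot: [-3.139, 0.0, 1.766]
wrist_force: [0.1, 0.6, -0.5]
width: 0.0601
finger_force: 0.0
```

```bash
python3 - <<'E'
from h import *
T=[]
for k in range(5):
    o=sensors.get_obs();T.append(o['tool_pos'])
    i,m=snap('wrist','w9')
print(o['time'],np.mean(T,0),o['ee_rot'],o['joint_positions'],o['width'])
c=np.array([.4846,-.0068]);px=np.array([-.2,.98]);py=np.array([-.98,-.2])
P=lambda x,y,z:[*(c+px*x+py*y),z]
a=np.radians(83);d=np.array([np.cos(a),np.sin(a)])
for n,r in(('end',.265),('collar',.18)):
    q=np.array([.130,.090])+r*d+.014*np.array([np.sin(a),-np.cos(a)]);print(n,q,proj(m,P(q[0],0,q[1])))
# lever end: very dark compared to the surroundings?
g=i.mean(2);u,v=map(int,proj(m,P(.178,0,.35)));print(u,v)
for vv in range(v-40,v+60,10):print(vv,g[vv,u-60:u+61:6].astype(int).tolist())
E
```

```text
18.6167 [0.44977557 0.16311369 0.41153467] [-3.14010099e+00  1.36588648e-04  1.76726011e+00] [ 2.29339909e-01 -3.48235154e-02  1.13612771e+00 -9.81725445e-05
  2.04178380e+00  3.28317440e-02] 0.06019563815205392
end [0.17619102 0.35131856] (np.float64(321.1557648979776), np.float64(219.3963863730153))
collar [0.16583213 0.26695214] (np.float64(321.24492486038935), np.float64(204.19219082718791))
321 216
176 [111, 112, 114, 115, 117, 212, 214, 208, 139, 219, 247, 182, 163, 200, 214, 213, 120, 118, 117, 115, 113]
186 [83, 85, 88, 90, 92, 161, 168, 163, 124, 241, 246, 238, 143, 166, 171, 166, 96, 95, 93, 89, 97]
196 [83, 85, 114, 115, 92, 155, 167, 182, 249, 97, 95, 91, 248, 162, 248, 248, 134, 144, 145, 141, 110]
206 [83, 86, 113, 115, 93, 154, 169, 168, 128, 105, 108, 106, 106, 195, 192, 240, 241, 143, 160, 142, 113]
216 [83, 86, 114, 115, 97, 144, 205, 169, 104, 109, 110, 109, 103, 177, 246, 249, 107, 120, 93, 91, 114]
226 [150, 115, 115, 116, 118, 181, 212, 213, 201, 105, 105, 105, 141, 171, 170, 155, 113, 119, 117, 170, 153]
236 [186, 79, 90, 92, 95, 123, 168, 171, 103, 108, 120, 105, 100, 173, 170, 157, 99, 120, 119, 85, 203]
246 [78, 81, 116, 118, 120, 174, 207, 208, 158, 215, 218, 217, 161, 173, 176, 174, 123, 121, 120, 88, 83]
256 [80, 83, 116, 119, 122, 152, 213, 231, 231, 248, 248, 250, 248, 230, 214, 194, 125, 123, 120, 89, 86]
266 [80, 230, 123, 120, 123, 130, 213, 228, 247, 247, 247, 247, 247, 241, 214, 185, 127, 124, 122, 115, 87]
```

The grip is seen at columns ~310–334, within about 1 px of the expected 321, so I can descend and close.

>>> send_rows(rows=[[0,0,-15,0,0,0],[0,0,-20,0,0,0],[0,0,-20,0,0,0],[0,0,-20,0,0,0],[0,0,-14,0,0,0],[0,0,0,0,0,0],[0,0,0,0,0,0]])

```text
time: 19.25
tool_pos: [0.4491, 0.1632, 0.3233]
ee_rot: [-3.14, 0.0, 1.768]
wrist_force: [-0.7, -0.4, -0.1]
width: 0.06
finger_force: 0.0
```

>>> send_rows(rows=[[0,0,0,0,0,0],[0,0,0,0,0,0],[0,0,0,0,0,0],[0,0,0,0,0,0],[0,0,0,0,0,0],[0,0,0,0,0,0],[0,0,0,0,0,0]], grip=16)

```text
time: 19.83
tool_pos: [0.4501, 0.1636, 0.3243]
ee_rot: [3.139, -0.0, 1.769]
wrist_force: [3.7, 0.8, 0.1]
width: 0.0216
finger_force: 30.0
```

```bash
python3 - <<'E'
import numpy as np
px=np.array([-.2,.98])/np.hypot(.2,.98)
pr=None
for th in np.linspace(0,1.70,25):
    a=np.radians(79)+th; q=np.array([130,90])+230.4*np.array([np.cos(a),np.sin(a)])
    if pr is not None: d=q-pr; print(round(th,2),np.round([d[0]*px[0],d[0]*px[1],d[1]],1).tolist(),q.round())
    pr=q
E
```

```text
0.07 [3.2, -15.8, 2.5] [158. 319.]
0.14 [3.3, -15.9, 1.4] [142. 320.]
0.21 [3.3, -16.0, 0.2] [125. 320.]
0.28 [3.3, -16.0, -0.9] [109. 319.]
0.35 [3.2, -15.9, -2.1] [ 93. 317.]
0.42 [3.2, -15.7, -3.2] [ 77. 314.]
0.5 [3.1, -15.4, -4.3] [ 61. 310.]
0.57 [3.1, -15.1, -5.4] [ 46. 304.]
0.64 [3.0, -14.7, -6.5] [ 31. 298.]
0.71 [2.9, -14.2, -7.5] [ 16. 290.]
0.78 [2.8, -13.6, -8.6] [  2. 282.]
0.85 [2.7, -13.0, -9.5] [-11. 272.]
0.92 [2.5, -12.3, -10.4] [-23. 262.]
0.99 [2.4, -11.5, -11.3] [-35. 251.]
1.06 [2.2, -10.7, -12.1] [-46. 238.]
1.13 [2.0, -9.9, -12.8] [-56. 226.]
1.2 [1.8, -8.9, -13.5] [-65. 212.]
1.27 [1.6, -8.0, -14.1] [-74. 198.]
1.35 [1.4, -7.0, -14.7] [-81. 183.]
1.42 [1.2, -6.0, -15.1] [-87. 168.]
1.49 [1.0, -4.9, -15.5] [-92. 153.]
1.56 [0.8, -3.8, -15.8] [-96. 137.]
1.63 [0.5, -2.7, -16.1] [-98. 121.]
1.7 [0.3, -1.6, -16.2] [-100.  104.]
```

Gripped at 21.6 mm opening. I'll swing the lever down along its arc.

>>> send_rows(rows=[[3.2,-15.8,2.5,0,0,0],[3.3,-15.9,1.4,0,0,0],[3.3,-16,0.2,0,0,0],[3.3,-16,-0.9,0,0,0]])

```text
time: 20.17
tool_pos: [0.4628, 0.1016, 0.3279]
ee_rot: [3.138, -0.005, 1.772]
wrist_force: [2.2, 6.2, 0.6]
width: 0.0212
finger_force: 30.0
```

>>> send_rows(rows=[[3.2,-15.9,-2.1,0,0,0],[3.2,-15.7,-3.2,0,0,0],[3.1,-15.4,-4.3,0,0,0],[3.1,-15.1,-5.4,0,0,0],[3,-14.7,-6.5,0,0,0],[2.9,-14.2,-7.5,0,0,0]])

```text
time: 20.67
tool_pos: [0.4821, 0.0079, 0.3022]
ee_rot: [3.134, 0.002, 1.769]
wrist_force: [0.9, -0.7, 11.3]
width: 0.021
finger_force: 30.0
```

>>> send_rows(rows=[[2.8,-13.6,-8.6,0,0,0],[2.7,-13,-9.5,0,0,0],[2.5,-12.3,-10.4,0,0,0],[2.4,-11.5,-11.3,0,0,0],[2.2,-10.7,-12.1,0,0,0],[2,-9.9,-12.8,0,0,0]])

```text
time: 21.17
tool_pos: [0.4979, -0.069, 0.2408]
ee_rot: [3.132, 0.017, 1.764]
wrist_force: [-1.2, -15.2, 19.5]
width: 0.0212
finger_force: 30.1
```

>>> send_rows(rows=[[0,0,0,0,0,0],[0,0,0,0,0,0]])

```text
time: 21.33
tool_pos: [0.498, -0.0694, 0.2401]
ee_rot: [3.132, 0.017, 1.763]
wrist_force: [-1.0, -14.0, 17.2]
width: 0.021
finger_force: 30.1
```

The measured position has drifted outward along the lever, with a radial force of about 20 N. I'll relieve it with a small outward shift and see.

>>> send_rows(rows=[[0.6,-3,2.5,0,0,0],[0.6,-3,2.5,0,0,0],[0,0,0,0,0,0],[0,0,0,0,0,0]])

```text
time: 21.67
tool_pos: [0.4978, -0.0691, 0.2404]
ee_rot: [3.137, 0.003, 1.768]
wrist_force: [2.2, -1.6, 7.0]
width: 0.0212
finger_force: 30.0
```

The force dropped with no slip, so the pinch follows a slightly wider arc than calculated. I'll continue along the re-based arc.

>>> send_rows(rows=[[1.1,-5.3,-7,0,0,0],[1,-5,-7.5,0,0,0],[1,-4.8,-7.8,0,0,0],[0.9,-4.5,-8,0,0,0]])

```text
time: 22.0
tool_pos: [0.5022, -0.0908, 0.2111]
ee_rot: [3.137, 0.008, 1.768]
wrist_force: [0.2, -7.2, 10.0]
width: 0.021
finger_force: 30.0
```

>>> send_rows(rows=[[0.8,-4,-7.5,0,0,0],[0.7,-3.6,-7.7,0,0,0],[0.7,-3.3,-7.8,0,0,0],[0.6,-3,-7.9,0,0,0],[0,0,0,0,0,0]])

```text
time: 22.42
tool_pos: [0.5056, -0.1075, 0.1798]
ee_rot: [3.137, 0.013, 1.766]
wrist_force: [1.9, -11.2, 12.2]
width: 0.0211
finger_force: 30.0
```

>>> send_rows(rows=[[0.7,-4,-7,0,0,0],[0.7,-3.7,-8,0,0,0],[0.6,-3.3,-8,0,0,0],[0.6,-3,-8,0,0,0],[0,0,0,0,0,0]])

```text
time: 22.83
tool_pos: [0.508, -0.1196, 0.1476]
ee_rot: [3.137, 0.009, 1.767]
wrist_force: [2.4, -7.5, 7.5]
width: 0.021
finger_force: 30.0
```

>>> send_rows(rows=[[0.4,-2,-7,0,0,0],[0.4,-2,-7,0,0,0],[0.3,-1.5,-7,0,0,0],[0,0,0,0,0,0]])

```text
time: 23.17
tool_pos: [0.5092, -0.1249, 0.1267]
ee_rot: [3.137, 0.009, 1.768]
wrist_force: [2.8, -7.8, 7.3]
width: 0.0209
finger_force: 30.0
```

>>> send_rows(rows=[[0.3,-1.5,-5,0,0,0],[0.2,-1,-5,0,0,0],[0.1,-0.5,-5,0,0,0],[0,0,0,0,0,0]])

```text
time: 23.5
tool_pos: [0.5097, -0.1276, 0.1123]
ee_rot: [3.137, 0.008, 1.768]
wrist_force: [1.7, -7.1, 9.5]
width: 0.0212
finger_force: 30.0
```

>>> send_rows(rows=[[0,0,-3,0,0,0],[0,0,-3,0,0,0],[0,0,0,0,0,0],[0,0,0,0,0,0]])

```text
time: 23.83
tool_pos: [0.5099, -0.1283, 0.1077]
ee_rot: [3.137, 0.01, 1.768]
wrist_force: [0.3, -7.9, 11.2]
width: 0.0209
finger_force: 30.0
```

>>> send_rows(rows=[[0,0,-3,0,0,0],[0,0,-2,0,0,0],[0,0,0,0,0,0],[0,0,0,0,0,0]])

```text
time: 24.17
tool_pos: [0.51, -0.1289, 0.1032]
ee_rot: [3.137, 0.011, 1.768]
wrist_force: [0.3, -8.8, 12.8]
width: 0.0207
finger_force: 30.0
```

>>> send_rows(rows=[[0,0,-3,0,0,0],[0,0,-2,0,0,0],[0,0,0,0,0,0],[0,0,0,0,0,0]])

```text
time: 24.5
tool_pos: [0.5102, -0.1294, 0.0986]
ee_rot: [3.137, 0.013, 1.768]
wrist_force: [0.0, -10.7, 12.7]
width: 0.0209
finger_force: 30.0
```

Force has plateaued, so I need to know the lever's true angle. I'll check the bright collar on the lever in both fixed cameras.

```bash
python3 - <<'E'
from h import *
S,s=snap('scene','s10');T,t=snap('top','t10');W,w=snap('wrist','w10')
c=np.array([.4846,-.0068]);px=np.array([-.2,.98]);py=np.array([-.98,-.2])
P=lambda x,y,z:[*(c+px*x+py*y),z]
for dth in(0,.05,.1,.2):
    L=lambda r,o: P(.130-r*np.cos(dth)+o*np.sin(dth),0,.090+r*np.sin(dth)+o*np.cos(dth))
    print(dth,[tuple(np.round(proj(m,L(.178,.014)),1)) for m in(s,t,w)],'pivot end',np.round(proj(w,L(.05,.011)),1))
# collar at raised state check
S0,_=load('s8')
a=np.radians(83)
q=np.array([.130,.090])+.178*np.array([np.cos(a),np.sin(a)])+.014*np.array([np.sin(a),-np.cos(a)]);print('raised pred',proj(s,P(q[0],0,q[1])))
def comps(im,roi,lo):
    g=cv2.cvtColor(im,cv2.COLOR_RGB2HSV);M=((g[...,1]<60)&(g[...,2]>lo)).astype(np.uint8);u0,v0,u1,v1=roi;n,l,st,ce=cv2.connectedComponentsWithStats(np.ascontiguousarray(M[v0:v1,u0:u1]));return [(np.round(ce[i]+[u0,v0],1).tolist(),st[i][2:].tolist()) for i in range(1,n) if st[i][4]>3]
print('raised',comps(S0,(410,170,435,195),150))
u,v=map(int,proj(s,P(-.048,0,.104)));print('scene',comps(S,(u-25,v-30,u+50,v+30),150))
u,v=map(int,proj(t,P(-.048,0,.104)));print('top',comps(T,(u-25,v-25,u+35,v+25),150))
E
```

```text
0 [(np.float64(347.1), np.float64(206.3)), (np.float64(300.8), np.float64(230.0)), (np.float64(319.2), np.float64(101.0))] pivot end [ 317.2 -281.3]
0.05 [(np.float64(347.5), np.float64(204.4)), (np.float64(300.4), np.float64(229.6)), (np.float64(319.1), np.float64(97.5))] pivot end [ 317.2 -292.4]
0.1 [(np.float64(348.0), np.float64(202.6)), (np.float64(299.9), np.float64(229.3)), (np.float64(319.1), np.float64(92.3))] pivot end [ 317.1 -304.4]
0.2 [(np.float64(349.3), np.float64(199.1)), (np.float64(298.4), np.float64(228.8)), (np.float64(319.1), np.float64(75.1))] pivot end [ 317.  -331.3]
raised pred (np.float64(420.4757682581311), np.float64(185.4829808927883))
raised []
scene [([363.0, 197.5], [3, 2, 6]), ([350.4, 202.6], [18, 11, 96]), ([380.1, 211.5], [35, 14, 190]), ([351.8, 215.4], [3, 2, 5]), ([359.3, 221.0], [14, 6, 40]), ([344.1, 233.9], [3, 3, 8])]
top [([300.9, 229.1], [8, 9, 49]), ([280.6, 232.6], [14, 16, 112]), ([317.2, 229.7], [12, 7, 42]), ([327.3, 229.4], [4, 2, 7]), ([301.2, 245.3], [4, 4, 12])]
```

```bash
python3 - <<'E'
from h import *
W,w=load('w10');S,s=load('s10')
g=W.mean(2)
print('wrist rows from 0 step4:',g[0:240:4,312:327].mean(1).astype(int).tolist())
c=np.array([.4846,-.0068]);px=np.array([-.2,.98]);py=np.array([-.98,-.2])
P=lambda x,y,z:[*(c+px*x+py*y),z]
for r in(.180,.195,.230,.265): print(r,[np.round(proj(w,P(.130-r,0,.090+.014+.011)),1)])
# steel lever upper edge in scene: column profile
h=cv2.cvtColor(S,cv2.COLOR_RGB2HSV)
for u in range(362,400,4): print(u,[(int(h[v,u,1]),int(h[v,u,2])) for v in range(196,226,2)])
for dth in(0,.06,.12): print(dth,[np.round(proj(s,P(.130-r*np.cos(dth)+.011*np.sin(dth),y,.090+r*np.sin(dth)+.011*np.cos(dth))),1).tolist() for r in(.06,.15) for y in(-.013,.013)])
E
```

```text
wrist rows from 0 step4: [247, 247, 247, 247, 247, 247, 247, 247, 247, 247, 247, 247, 247, 247, 247, 247, 247, 247, 247, 247, 247, 247, 247, 247, 247, 247, 247, 247, 247, 247, 247, 247, 247, 185, 93, 91, 89, 86, 84, 81, 79, 77, 75, 73, 72, 70, 69, 59, 53, 48, 46, 45, 44, 44, 43, 43, 43, 42, 42, 42]
0.18 [array([319.2, 104.7])]
0.195 [array([319.4, 142.1])]
0.23 [array([319.8, 222. ])]
0.265 [array([320.1, 292.9])]
362 [(87, 120), (9, 207), (9, 86), (8, 91), (5, 93), (158, 224), (116, 99), (8, 95), (8, 90), (22, 46), (35, 29), (17, 30), (14, 150), (8, 237), (10, 103)]
366 [(92, 117), (97, 116), (90, 116), (48, 69), (101, 154), (4, 207), (5, 219), (7, 180), (8, 91), (8, 97), (14, 131), (14, 144), (12, 143), (13, 179), (12, 105)]
370 [(92, 116), (93, 115), (95, 116), (77, 66), (78, 52), (6, 227), (3, 220), (5, 220), (8, 91), (9, 88), (7, 77), (3, 84), (153, 160), (166, 160), (156, 159)]
374 [(95, 116), (95, 116), (93, 93), (72, 53), (8, 92), (35, 81), (5, 220), (5, 219), (9, 210), (6, 91), (9, 88), (35, 44), (167, 130), (182, 171), (180, 173)]
378 [(30, 43), (30, 43), (30, 42), (30, 42)
[... 403 characters left out ...]
, (33, 47), (180, 170)]
390 [(18, 42), (24, 43), (24, 42), (30, 43), (24, 43), (30, 43), (23, 44), (23, 44), (6, 225), (5, 219), (5, 220), (8, 90), (9, 89), (54, 52), (180, 163)]
394 [(24, 43), (18, 43), (23, 44), (30, 43), (30, 42), (18, 42), (24, 43), (12, 42), (14, 71), (4, 217), (6, 219), (7, 210), (30, 84), (51, 75), (64, 84)]
398 [(29, 44), (30, 43), (23, 45), (24, 43), (17, 45), (37, 41), (82, 50), (121, 59), (126, 71), (8, 184), (14, 129), (50, 77), (83, 89), (86, 101), (10, 174)]
0 [[381.6, 219.1], [383.8, 213.4], [354.2, 211.9], [356.6, 206.4]]
0.06 [[381.9, 218.4], [384.1, 212.7], [354.6, 210.0], [357.0, 204.5]]
0.12 [[382.3, 217.7], [384.5, 212.0], [355.1, 208.2], [357.6, 202.7]]
```

```bash
python3 - <<'E'
from h import *
S,s=load('s10');g=S.mean(2)
us=np.arange(372,394);up=[];lo=[]
for u in us:
    col=g[196:226,u];b=np.where(col>190)[0];i0,i1=b[0],b[-1]
    f=lambda a,bb,th:(th-col[a])/(col[bb]-col[a])
    up.append(196+i0-1+f(i0-1,i0,130));lo.append(196+i1+f(i1,i1+1,155))
c=np.array([.4846,-.0068]);px=np.array([-.2,.98]);py=np.array([-.98,-.2])
P=lambda x,y,z:[*(c+px*x+py*y),z]
for n,e in(('up',up),('lo',lo)):
    k=np.polyfit(us,e,1);r=np.array(e)-np.polyval(k,us);k=np.polyfit(us[abs(r)<.5],np.array(e)[abs(r)<.5],1);print(n,k[0],np.polyval(k,380),r.std())
for h in(.011,.02,.025):
  for d in(-.03,0,.03,.06,.09,.12):
    o=[]
    for y in(.013,-.013):
        a,b=[np.array(proj(s,P(.130-r*np.cos(d)+h*np.sin(d),y,.090+r*np.sin(d)+h*np.cos(d)))) for r in(.05,.10)]
        sl=(b-a)[1]/(b-a)[0];o+=[round(sl,3),round(a[1]+sl*(380-a[0]),1)]
    print(h,d,o)
E
```

```text
up 0.2979546136191935 208.15023269249383 0.6854077552353698
lo 0.29899605563349807 214.45161358838638 0.3068671518673079
0.011 -0.03 [np.float64(0.237), np.float64(212.9), np.float64(0.241), np.float64(219.1)]
0.011 0 [np.float64(0.259), np.float64(212.4), np.float64(0.262), np.float64(218.7)]
0.011 0.03 [np.float64(0.28), np.float64(211.9), np.float64(0.284), np.float64(218.3)]
0.011 0.06 [np.float64(0.302), np.float64(211.4), np.float64(0.305), np.float64(217.8)]
0.011 0.09 [np.float64(0.324), np.float64(210.9), np.float64(0.327), np.float64(217.4)]
0.011 0.12 [np.float64(0.347), np.float64(210.4), np.float64(0.349), np.float64(216.9)]
0.02 -0.03 [np.float64(0.236), np.float64(210.9), np.float64(0.24), np.float64(217.1)]
0.02 0 [np.float64(0.258), np.float64(210.4), np.float64(0.261), np.float64(216.7)]
0.02 0.03 [np.float64(0.279), np.float64(209.9), np.float64(0.283), np.float64(216.2)]
0.02 0.06 [np.float64(0.301), np.float64(209.4), np.float64(0.304), np.float64(215.8)]
0.02 0.09 [np.float64(0.323), np.float64(208.9), np.float64(0.326), np.float64(215.3)]
0.02 0.12 [np.float64(0.346), np.float64(208.4), np.float64(0.348), np.float64(214.8)]
0.025 -0.03 [np.float64(0.235), np.float64(209.8), np.float64(0.239), np.float64(216.0)]
0.025 0 [np.float64(0.257), np.float64(209.3), np.float64(0.261), np.float64(215.6)]
0.025 0.03 [np.float64(0.279), np.float64(208.8), np.float64(0.282), np.float64(215.1)]
0.025 0.06 [np.float64(0.301), np.float64(208.3), np.float64(0.304), np.float64(214.6)]
0.025 0.09 [np.float64(0.323), np.float64(207.7), np.float64(0.326), np.float64(214.2)]
0.025 0.12 [np.float64(0.345), np.float64(207.2), np.float64(0.348), np.float64(213.7)]
```

The lever edge slope and position both put it about 0.055 rad short of the stop, so the bar is sliding up between the pads. I can move the tool inward and go down until the palm itself rests on the bar. First I'll check where the black disc is, so the fingertips stay clear of it.

```bash
python3 - <<'E'
from h import *
i,m=load('w1');j,n=load('w3')
print('black disc',plane(m,274,237,.015),plane(n,293,67,.015),'r px w3 ~18 ->',18/foc(n)*.42)
c=np.array([.4846,-.0068]);px=np.array([-.2,.98])
for x in(-.1,-.09):print(x,c+px*x)
E
```

```text
black disc [ 0.51284696 -0.14358837  0.015     ] [ 0.51242396 -0.13981956  0.015     ] r px w3 ~18 -> 0.023379675985063315
-0.1 [ 0.5046 -0.1048]
-0.09 [ 0.5026 -0.095 ]
```

>>> send_rows(rows=[[-0.8,4,-2,0,0,0],[-0.8,4,-2,0,0,0],[-0.8,4,-2,0,0,0],[-0.8,4,-2,0,0,0],[0,0,0,0,0,0]])

```text
time: 25.07
tool_pos: [0.5097, -0.126, 0.0945]
ee_rot: [3.134, 0.041, 1.765]
wrist_force: [-0.1, -40.4, 15.2]
width: 0.021
finger_force: 30.1
```

The pads hold firmly (40 N radial without slipping), so the lever simply still has ~13 mm to go. I'll ease the radial load and continue down.

>>> send_rows(rows=[[0.4,-4,-2,0,0,0],[0.4,-4,-2,0,0,0],[0,0,-2,0,0,0],[0,0,0,0,0,0],[0,0,0,0,0,0]])

```text
time: 25.48
tool_pos: [0.5097, -0.1266, 0.0869]
ee_rot: [3.133, 0.024, 1.766]
wrist_force: [0.3, -21.5, 16.3]
width: 0.021
finger_force: 30.0
```

>>> send_rows(rows=[[0,0,-2,0,0,0],[0,0,-2,0,0,0],[0,0,0,0,0,0],[0,0,0,0,0,0]])

```text
time: 25.82
tool_pos: [0.5098, -0.1268, 0.0834]
ee_rot: [3.133, 0.025, 1.767]
wrist_force: [-0.1, -22.4, 17.3]
width: 0.0211
finger_force: 30.0
```

>>> send_rows(rows=[[0,0,-2,0,0,0],[0,0,-2,0,0,0],[0,0,0,0,0,0],[0,0,0,0,0,0]])

```text
time: 26.15
tool_pos: [0.5099, -0.1268, 0.0816]
ee_rot: [3.133, 0.025, 1.767]
wrist_force: [-5.3, -20.8, 26.7]
width: 0.0211
finger_force: 30.0
```

>>> send_rows(rows=[[0,0,-2,0,0,0],[0,0,-2,0,0,0],[0,0,0,0,0,0],[0,0,0,0,0,0]])

```text
time: 26.48
tool_pos: [0.5099, -0.1267, 0.0798]
ee_rot: [3.132, 0.025, 1.767]
wrist_force: [-9.2, -18.7, 36.6]
width: 0.0208
finger_force: 30.0
```

```bash
cat > lev.py <<'E'
from h import *
import sys
def lever(f):
    S,s=snap('scene',f);g=S.mean(2)
    us=np.arange(372,394);up=[];lo=[]
    for u in us:
        col=g[196:226,u];b=np.where(col>190)[0];i0,i1=b[0],b[-1]
        F=lambda a,bb,th:(th-col[a])/(col[bb]-col[a])
        up.append(196+i0-1+F(i0-1,i0,130));lo.append(196+i1+F(i1,i1+1,155))
    for n,e in(('up',up),('lo',lo)):
        e=np.array(e);k=np.polyfit(us,e,1);w=abs(e-np.polyval(k,us))<.6;k=np.polyfit(us[w],e[w],1);print(n,k[0],np.polyval(k,380))
o=sensors.get_obs();print(o['time'],o['tool_pos'],o['wrist_force']);lever(sys.argv[1])
E
python3 lev.py s11
```

```text
26.4833 [ 0.50993887 -0.12670823  0.07981866] [ -9.23333009 -18.6798192   36.56789105]
up 0.23162525209036153 209.1658335529149
lo 0.25283695458767474 215.41905902389044
```

Force now rises steeply and the lever edge matches the fully-down prediction, so it's at the stop. I'll ease the excess push a little, keeping it well above 17 N, then check that it stays down.

>>> send_rows(rows=[[0.5,-2,1.5,0,0,0],[0.5,-2,1,0,0,0],[0,0,0,0,0,0],[0,0,0,0,0,0],[0,0,0,0,0,0],[0,0,0,0,0,0],[0,0,0,0,0,0],[0,0,0,0,0,0]])

```text
time: 27.2
tool_pos: [0.5098, -0.1266, 0.0804]
ee_rot: [3.134, 0.017, 1.768]
wrist_force: [-8.2, -9.4, 32.2]
width: 0.0209
finger_force: 30.0
```

>>> send_rows(rows=[[0,0,0,0,0,0],[0,0,0,0,0,0],[0,0,0,0,0,0],[0,0,0,0,0,0],[0,0,0,0,0,0],[0,0,0,0,0,0],[0,0,0,0,0,0],[0,0,0,0,0,0]])

```text
time: 27.87
tool_pos: [0.5099, -0.1266, 0.0803]
ee_rot: [3.134, 0.017, 1.768]
wrist_force: [-8.0, -9.6, 32.8]
width: 0.0207
finger_force: 30.0
```

```bash
python3 lev.py s12; python3 - <<'E'
from h import *
S,s=load('s12');S0,_=load('s8')
# unchanged-scene check: pixels differing, away from arm and lever
d=(cv2.absdiff(S,S0).max(2)>60)
for n,r in(('inks',(240,230,310,280)),('lids',(265,175,312,222)),('pot body',(345,222,372,240)),('sealed',(358,185,380,215))):
    u0,v0,u1,v1=r;print(n,d[v0:v1,u0:u1].mean().round(3))
E
```

```text
27.8667 [ 0.50985026 -0.12662883  0.0803499 ] [-7.99639195 -9.59005264 32.80479432]
up 0.23890190451150525 209.16126465350987
lo 0.25723984518398235 215.3674267495758
inks 0.0
lids 0.0
pot body 0.165
sealed 0.253
```

Stable at the stop for over a second with the pressure steady, so I'm handing in.

```bash
python3 -c "
from bench import ticket
print(ticket.close_job())"
```

```text
the job is handed in; nothing more can be done
None
```

I set the lid on the pot, flipped the catch off and pulled the lever down to its stop, then handed the job in at about 28 s still holding it there with about 33 N; no verdict was shown.

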